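Slide the specimen tray under the slide reader's bridge

TASK

Push the white slide tray along the desk with the fingers, flat and without lifting or tipping it, under the low bridge of the slide reader until it is fully home against the back stop, without ramming it. Then press the reader's green start key all the way down, once the tray is home, and let go of it. Do not disturb anything else on the desk.

Things in the scene. Friction and masses are not known exactly. Their poses are not given: they have to be found in the camera images.
- tray: White flat slide tray, five glass slides and two blue lines on top: 150 mm long (its x), 110 mm wide (its y), 20 mm thick, 0.18 to 0.35 kg, loose, flat on the desk, vertical sides. Origin: centre of its underside, z up. Its +x end enters first. It starts before the reader's mouth, up to 30 mm off its centre line and 20 degrees askew.
- reader: Slide reader fixed to the desk: low white and grey bridge over the bare desk top. Origin: on the desk, middle of its tunnel; z up, x points into the tunnel (the way the tray is pushed, roughly to the robot's left), y across. Bridge 172 mm wide, top 45 mm high; a grey head with black cap, 83 mm high, on its rear -y part. With the tray home, the tray's origin is at x = -20 mm here.
- reader_mouth (a point): Middle of the tunnel's mouth, on the desk, 50 mm before the reader's origin (its x = -50 mm). Tunnel 124 mm wide (inner walls at y = +-62 mm) and 25 mm high: 5 mm of headroom and 7 mm each side of the tray. Two thin steel lead-in guides, 15 mm high, flare from the mouth out to x = -78 mm, y = +-77 mm. With the tray home, 45 mm of it stick out of the mouth.
- reader_stop (a point): Middle of the back stop's face on the desk, at the tunnel's end (reader x = +55 mm): the tray's +x end meets it when home.
- start_key_top (a point): Centre of the top face of the green round start key (26 mm diameter), facing up, on the bridge near its +y end: at x = -5, y = +60 mm in the reader's frame, 67 mm above the desk. It stands 10 mm out of a black collar of 42 mm diameter.
- start_key (a joint): Travel of the start key in m: 0 released, 0.006 fully down. A spring key: 4 N push it fully down, and it comes up by itself.
- bottle: Bystander, to be left where it stands: amber glass bottle with black cap, 44 mm diameter, 95 mm tall, stands a little behind the reader. Origin: centre of its underside.
- mug: Bystander, to be left where it stands: blue ceramic mug, 76 mm diameter, 85 mm tall, beyond the reader on the side away from the robot. Origin: centre of its underside.
- slide_box: Bystander, to be left where it stands: blue and orange plastic slide box, 95 x 40 x 34 mm, on the robot's side of the reader. Origin: centre of its underside.
- stapler: Bystander, to be left where it stands: red and black stapler, 130 x 36 x 45 mm, at the right of the desk. Origin: centre of its underside.
- calculator: Bystander, to be left where it stands: black desk calculator, 130 x 75 x 16 mm, at the right of the desk. Origin: centre of its underside.
- jar: Bystander, to be left where it stands: glass jar with white lid, 60 mm diameter, 75 mm tall, at the left of the desk. Origin: centre of its underside.
Not all that is in view belongs to the job. Leave any orange or purple look-alike of the tray alone.

How it is judged:
By the outcome, as a careful person would: the job done as asked, in the order asked, and still so for the second after the job is handed in, with the robot touching nothing.
It also fails if it takes over 72 s, if anything falls off the work surface, if the arm or the gripper's body presses on something with over 40 N, if the wrist force passes 120 N, or if a joint passes its speed limit or range.

ROBOT

A 6-joint arm with a two-finger parallel gripper is mounted at the origin on the work surface. World frame = base frame: x ahead of the robot, y to its left, z up, the work surface at z = 0. Lengths are in m, angles in rad, forces in N, time in s.
With the tool pointing down it reaches from about 0.3 to 0.875 m from the base axis. Payload 4.2 kg.
Tool frame: the origin (TCP) lies at the very end of the fingers, on their centre line; the grasp point (between the pads) lies 19 mm behind it; z points along the fingers, y is the line along which they close (so a half turn about z gives the same grasp; the last joint's range is limited). The gripper opens to 85 mm and grips with 20 to 120 N. Pads are 22 mm wide; open, the fingers measure 114 mm over their backs; the gripper's body (76 mm by 85 mm) begins 54 mm behind the grasp point. The pads swing forward as they close: fully open they stand 13 mm farther back than shut.
Start: joints at [-1.341, 0.32, 1.565, -0, 1.257, -0.02], TCP at [0.142, -0.557, 0.231] pointing down, gripper open.
Joint ranges: [-3.11, 3.11], [-0.84, 2.01], [0.21, 2.61], [-1.34, 4.49], [0.05, 2.63], [-2.56, 2.56]. Speed limits (rad/s): [2.57, 2.57, 3.14, 3.14, 3.14, 3.14].

INTERFACE

Orientations are given as a rotation vector (axis times angle).
In Python, from workcell import r gives the robot as it stands. The module is installed in compiled form; this text tells all that it offers.
- The arm moves only by the shell command python3 -m jog 'ROWS' [FORCE]. ROWS is a JSON object of lists of equal length, an entry for each row: "travel": the shift along the tool's x, y, z each as a share of 0.3 m, from -1 to 1, a list of three; "yaw": the turn about the tool's z as a share of pi/2 rad, from -1 to 1; "grip": the closure, from 0 (fully open) to 1 (shut). A call has 1 to 8 rows; each row is the pose to reach, as a shift and turn from the pose commanded when the call began, along the tool's axes at that moment; what a row does not reach only later rows make up. A row lasts 1/12 s, in which the tool goes at most 41.7 mm and 7.16 degrees, less where a joint would pass 70% of its speed; a pose out of reach is approached as far as the arm can. A call with a number of a shift or a turn outside -1 to 1 is refused whole. A call with a gripper value outside its range is refused whole. The fingers move at their own pace and stop on an object; FORCE is the grip in N (left out, the last holds). Time passes only in rows, so rows that repeat a pose let the fingers close. It gives the time, the measured TCP pose, the force, the opening and the grip force at its end, in the units of the state.
- r.get_obs(): the state, without advancing time (a new reading comes with each control period).
- r.snapshot(name): name is "side" or "top" or "wrist"; returns the picture (480x640x3 uint8, red, green, blue); there is no depth.
- r.camera_params(name): a dict with "intrinsics" (3x3 intrinsics, pixels), "origin" and "rotation" of the camera in the world; the wrist camera has in their place "mount" (4x4, takes a point from camera to tool coordinates, whose origin is the TCP and whose axes are the flange's). Camera axes: x right, y down, z forward; pixel columns grow to the right and rows downward; lengths in m; the calibration is good to about 2 mm. A picture is of the moment at which its call begins: read the wrist's pose just before it. camera_params takes no time and is no camera call.
- r.hand_in(): hands the job in; it is judged then, once.
Trained networks look in the newest picture that a camera, given by its name, has taken for a name from the list of things; names that differ only in an ending like _2 or _b are one class to them, and where a whole thing is asked for, a point or a joint stands for the part that bears it (a point fixed in the world has none). Each returns a list of dicts, best first, with "p" (0 to 1); they miss things now and then, are a little off and sometimes report something else, mostly with a low value. They report only what shows in the picture. A call takes as long as a camera call. They do not tell look-alikes from the thing itself.
- r.look_for(thing, camera): "extent" ([centre column, centre row, width, height] in pixels, round what is visible of it).
- r.silhouettes(thing, camera): "region" (480x640 bool, what is visible of it) and "extent" ([centre column, centre row, width, height] in pixels, round what is visible of it).
The state is a dict: "t": time; "joints": joint angles; "qd": joint speeds; "joint_torque": joint torques, N m; "eef_pos": TCP position; "tcp_rot": TCP orientation; "wrist_force": force on the tool from outside, world axes, zero at the start; "torque": the same for the moment, N m; "gripper_width": finger opening in m; "grasp_force": force on a finger pad.
Only numpy, scipy, OpenCV 4.12 (cv2) and the standard library are available. Lean on these libraries where they do the work, as an engineer would, in place of code of your own. Each camera call takes 0.05 s, during which the arm holds its last target. There are 200 camera calls.

## Working session

There is one attempt and no reset: what is moved stays moved. The work goes in short steps, Python scripts to look and compute and a shell command to move; the robot and the scene stay as the last step left them, time stands still between calls to the robot, and variables do not carry over. Pictures are saved under pics/ and viewed, at most 10 in all, crops included, and the job is handed in when it is done.

```bash
mkdir -p pics; python3 - <<'E'
from workcell import r
import cv2,numpy as np
for n in ("top","side"):
    im=r.snapshot(n); cv2.imwrite(f"pics/{n}0.png",im[:,:,::-1])
    p=r.camera_params(n); print(n,{k:np.round(v,4).tolist() for k,v in p.items()})
    for t in ("tray","reader","start_key"):
        print(t,[(round(d['p'],2),np.round(d['extent']).tolist()) for d in r.look_for(t,n)])
o=r.get_obs(); print({k:np.round(v,4).tolist() for k,v in o.items()})
print({k:np.round(v,4).tolist() for k,v in r.camera_params("wrist").items()})
E
```

```text
top {'intrinsics': [[440.7837, 0.0, 335.0276], [0.0, 440.7837, 235.7943], [0.0, 0.0, 1.0]], 'origin': [0.3609, -0.035, 0.9628], 'rotation': [-2.1089, 2.133, -0.2046]}
tray [(0.84, [379.0, 258.0, 77.0, 63.0]), (0.78, [452.0, 340.0, 86.0, 95.0]), (0.66, [370.0, 156.0, 74.0, 64.0]), (0.64, [192.0, 385.0, 94.0, 84.0]), (0.61, [201.0, 131.0, 80.0, 75.0])]
reader [(0.76, [295.0, 232.0, 82.0, 94.0])]
start_key []
side {'intrinsics': [[438.3297, 0.0, 316.9267], [0.0, 438.3297, 240.865], [0.0, 0.0, 1.0]], 'origin': [0.4782, 0.7504, 0.8013], 'rotation': [-0.1061, 2.8762, -1.2394]}
tray [(0.86, [324.0, 230.0, 54.0, 50.0]), (0.69, [168.0, 356.0, 91.0, 80.0]), (0.66, [391.0, 203.0, 64.0, 44.0]), (0.61, [239.0, 229.0, 63.0, 50.0]), (0.6, [442.0, 368.0, 87.0, 83.0]), (0.16, [381.0, 419.0, 38.0, 47.0])]
reader [(0.91, [295.0, 282.0, 82.0, 62.0])]
start_key [(0.52, [324.0, 267.0, 11.0, 12.0])]
{'t': 0.4, 'joints': [-1.341, 0.3197, 1.5646, -0.0, 1.2574, -0.02], 'qd': [0.0004, -0.001, -0.0002, 0.0007, -0.0005, -0.0005], 'joint_torque': [0.001, -41.4945, -23.4101, 0.0002, 0.0023, 0.0], 'eef_pos': [0.1421, -0.5571, 0.2312], 'tcp_rot': [-3.117, -0.3913, 0.0001], 'wrist_force': [-0.2365, 0.6128, 0.6023], 'torque': [-0.0077, 0.004, 0.0378], 'grasp_force': 0.0, 'gripper_width': 0.0855}
{'intrinsics': [[402.9025, 0.0, 319.7695], [0.0, 402.9025, 233.9183], [0.0, 0.0, 1.0]], 'mount': [[0.0007, -0.952, -0.3061, 0.0791], [1.0, 0.0004, 0.0009, -0.0003], [-0.0008, -0.3061, 0.952, -0.1434], [0.0, 0.0, 0.0, 1.0]]}
```

View pics/top0.png

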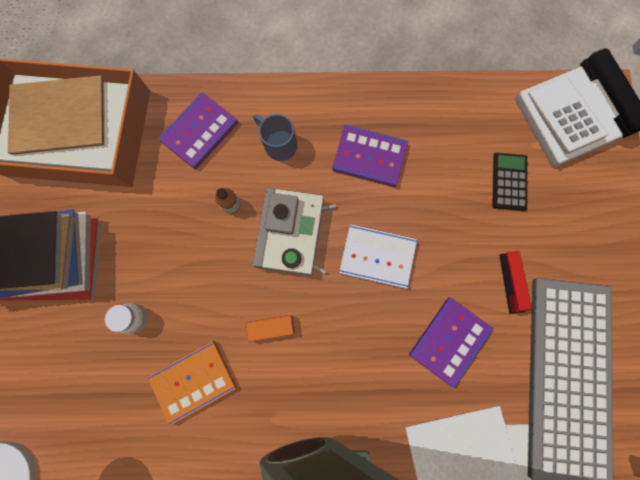

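View pics/side0.png

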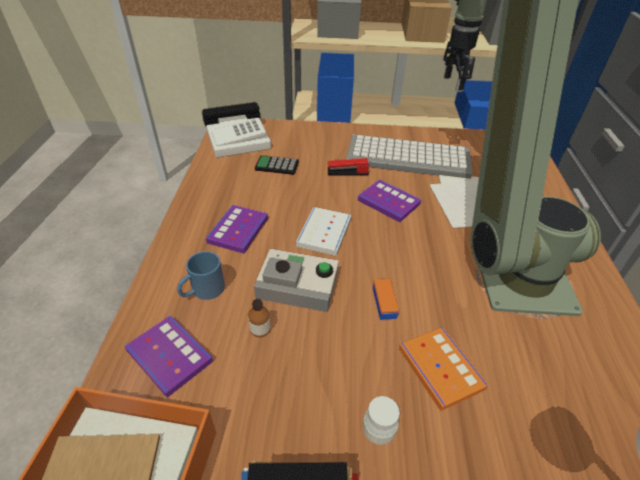

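```bash
cat > h.py <<'E'
import numpy as np,cv2
from workcell import r
from scipy.spatial.transform import Rotation as R
def cam(n,obs=None):
    p=r.camera_params(n); K=np.array(p['intrinsics'])
    if n=="wrist":
        T=np.eye(4);T[:3,:3]=R.from_rotvec(obs['tcp_rot']).as_matrix();T[:3,3]=obs['eef_pos']
        T=T@np.array(p['mount']); return K,T[:3,:3],T[:3,3]
    M=np.array(p['rotation']); M=M if M.shape==(3,3) else R.from_rotvec(M).as_matrix()
    return K,M,np.array(p['origin'])
def unproj(c,uv,z):
    K,M,o=c; d=(M@np.linalg.inv(K)@np.c_[np.atleast_2d(uv),np.ones(len(np.atleast_2d(uv)))].T).T
    return o+d*((z-o[2])/d[:,2])[:,None]
def proj(c,P):
    K,M,o=c; q=(np.atleast_2d(P)-o)@M@K.T; return q[:,:2]/q[:,2:]
E
python3 - <<'E'
from h import *
im=r.snapshot("top"); c=cam("top")
for d in r.silhouettes("tray","top")[:3]:
    m=d['region'].astype(np.uint8); 
    col=im[d['region']].mean(0)
    cn=cv2.findContours(m,0,1)[0][0]; b=cv2.boxPoints(cv2.minAreaRect(cn))
    print(d['p'],d['extent'],col.round(),"\n",b,"\n",unproj(c,b,.02).round(4))
d=r.silhouettes("reader","top")[0]; cn=max(cv2.findContours(d['region'].astype(np.uint8),0,1)[0],key=cv2.contourArea)
print(cv2.approxPolyDP(cn,3,True)[:,0].tolist())
crop=im[170:310,225:435][:,:,::-1]; cv2.imwrite("pics/crop.png",cv2.resize(crop,None,fx=3.8,fy=3.8,interpolation=cv2.INTER_CUBIC))
E
```

```text
0.74 [451.1, 341.2, 83.3, 90.2] [124.  75. 142.] 
 [[407.4235  356.30713]
 [448.43777 295.4472 ]
 [495.52908 327.18268]
 [454.5148  388.0426 ]] 
 [[ 0.2883 -0.1834  0.02  ]
 [ 0.4122 -0.2758  0.02  ]
 [ 0.3452 -0.3704  0.02  ]
 [ 0.2246 -0.2769  0.02  ]]
0.71 [192.2, 383.5, 90.3, 85.2] [186. 121.  73.] 
 [[142.63626 376.45038]
 [213.84482 338.36206]
 [240.37509 387.96216]
 [169.16653 426.05048]] 
 [[0.2545 0.3616 0.02  ]
 [0.329  0.2185 0.02  ]
 [0.2296 0.1603 0.02  ]
 [0.1581 0.3013 0.02  ]]
0.7 [199.9, 131.8, 79.7, 73.5] [123.  77. 134.] 
 [[157.1886  137.4847 ]
 [204.57654  87.94273]
 [240.83615 122.62584]
 [193.44821 172.1678 ]] 
 [[0.7767 0.3659 0.02  ]
 [0.8985 0.2635 0.02  ]
 [0.8108 0.1764 0.02  ]
 [0.6929 0.2792 0.02  ]]
[[268, 188], [254, 265], [311, 274], [315, 268], [324, 272], [313, 263], [321, 212], [333, 206], [325, 206], [318, 194]]
```

View pics/crop.png

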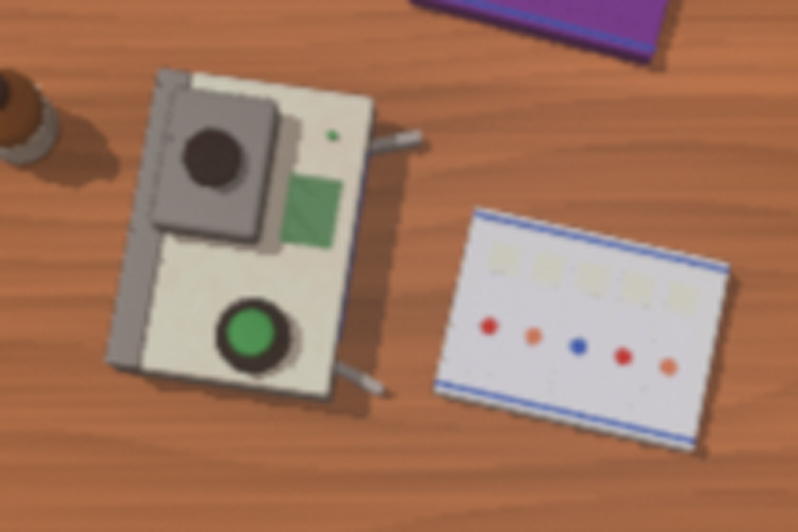

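```bash
python3 - <<'E'
from h import *
c=cam("top"); f=lambda a:(np.array(a,float)+.5)/3.8-.5+[225,170]
T=unproj(c,f([[475,208],[730,265],[694,444],[436,386]]),.02)
print("tray corners",T.round(4).tolist(),"c",T.mean(0).round(4))
ax=(T[0]+T[3]-T[1]-T[2])/2; print("len",np.linalg.norm(ax),"yaw",np.degrees(np.arctan2(ax[1],ax[0])), "w",np.linalg.norm(T[0]-T[3]))
M=unproj(c,f([[373,98],[330,396]]),.045); d=M[1]-M[0]; 
print("mouth",M.round(4).tolist(),np.linalg.norm(d),"yaw",np.degrees(np.arctan2(d[1],d[0]))+90,M.mean(0))
print("key",unproj(c,f([[250,332]]),.067),"guides",unproj(c,f([[421,137],[381,391]]),.015))
yaw=np.arctan2(d[0],-d[1]); 
# side camera check
s=cam("side"); print("key in side",proj(s,unproj(c,f([[250,332]]),.067)), "traycorners side",proj(s,T).round(1).tolist())
E
```

```text
tray corners [[0.5691, -0.0688, 0.02], [0.534, -0.2142, 0.02], [0.4322, -0.1892, 0.02], [0.4665, -0.045, 0.02]] c [ 0.5004 -0.1293  0.02  ]
len 0.14889648841890366 yaw 76.53448812492904 w 0.10535020653425016
mouth [[0.6282, -0.0111, 0.045], [0.4588, 0.0135, 0.045]] 0.17117730847440682 yaw 261.7268876382875 [0.54351268 0.0012111  0.045     ]
key [[0.49157258 0.05550358 0.067     ]] guides [[ 0.6129977  -0.03821833  0.015     ]
 [ 0.46452652 -0.01381843  0.015     ]]
key in side [[324.59304339 265.44571628]] traycorners side [[296.7, 241.3], [314.1, 206.7], [350.0, 214.4], [336.0, 250.1]]
```

```bash
python3 -m jog '{"travel":[[0.6,-0.6,0],[0.6,-0.6,0],[0.6,-0.6,0],[0.6,-0.6,0],[0.6,-0.6,0],[0.6,-0.6,0],[0.6,-0.6,0],[0.6,-0.6,0]],"yaw":[0.25,0.25,0.25,0.25,0.25,0.25,0.25,0.25],"grip":[0.2,0.2,0.2,0.2,0.2,0.2,0.2,0.2]}'
cat > go.py <<'E'
import sys
from h import *
# target in reader frame: x y z(mm) yaw of tool x (deg) relative to reader x
O=np.array([.5508,.0512]); A=np.radians(81.7)
def rep(x,y,z,yaw):
    o=r.get_obs(); m=R.from_rotvec(o['tcp_rot']).as_matrix(); p=np.array(o['eef_pos'])
    u=np.array([np.cos(A),np.sin(A)]); v=np.array([-u[1],u[0]])
    q=(p[:2]-O); ty=np.arctan2(m[1,0],m[0,0])
    print("t",round(o['t'],2),"at",(1e3*np.r_[q@u,q@v,p[2]]).round(1),"yaw",round(np.degrees(ty-A),1),"tilt z",m[:,2].round(3),"F",np.round(o['wrist_force'],1),"w",round(o['gripper_width'],4),"j",np.round(o['joints'],2))
    t=np.r_[O+x/1e3*u+y/1e3*v,z/1e3]; w=(np.radians(yaw)+A-ty+np.pi)%(2*np.pi)-np.pi
    print("travel",(m.T@(t-p)/.3).round(4),"yaw",round(-w/(np.pi/2),4))
if __name__=="__main__": rep(*map(float,sys.argv[1:5]))
E
python3 go.py -186 120 230 -90
```

```text
t: 1.22
eef_pos: [0.2729, -0.3366, 0.2317]
tcp_rot: [3.133, -0.217, 0.001]
wrist_force: [-1.5, -0.9, 0.1]
gripper_width: 0.068
grasp_force: 0.0
t 1.22 at [-423.8  219.   231.7] yaw -89.6 tilt z [ 0.001 -0.001 -1.   ] F [-1.5 -0.9  0.1] w 0.068 j [-0.92  0.09  1.86 -0.    1.19  0.79]
travel [ 0.3349 -0.7906  0.0055] yaw 0.004
```

```bash
python3 -m jog '{"travel":[[0.3,-0.79,0],[0.3,-0.79,0],[0.3,-0.79,0],[0.3,-0.79,0],[0.3,-0.79,0],[0.3,-0.79,0],[0.3,-0.79,0],[0.3,-0.79,0]],"yaw":[0,0,0,0,0,0,0,0],"grip":[0.2,0.2,0.2,0.2,0.2,0.2,0.2,0.2]}'
python3 go.py -186 120 10 -90
python3 - <<'E'
from h import *
o=r.get_obs(); im=r.snapshot("wrist"); cv2.imwrite("pics/w1.png",im[:,:,::-1])
np.save("w1.npy",np.r_[o['eef_pos'],o['tcp_rot']])
E
```

```text
t: 1.88
eef_pos: [0.3961, -0.1161, 0.2313]
tcp_rot: [3.133, -0.218, 0.001]
wrist_force: [0.7, -0.3, -0.3]
gripper_width: 0.0685
grasp_force: 0.0
t 1.88 at [-187.9  128.9  231.3] yaw -89.7 tilt z [ 0.    -0.001 -1.   ] F [ 0.7 -0.3 -0.3] w 0.0685 j [-0.31  0.06  1.9  -0.    1.18  1.4 ]
travel [ 0.0294 -0.0068  0.7377] yaw 0.0036
```

View pics/w1.png

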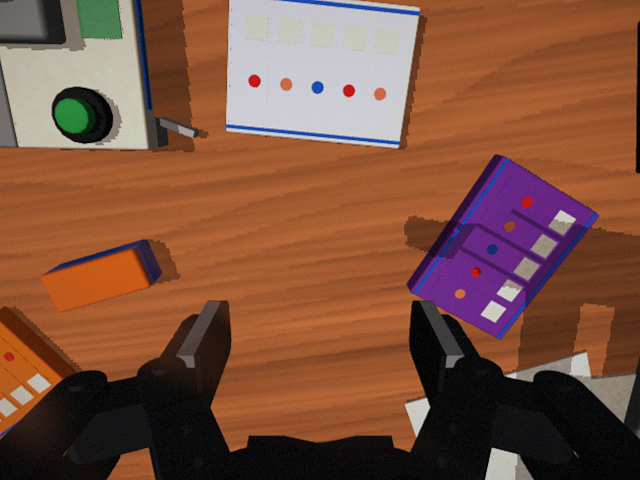

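```bash
python3 - <<'E'
from h import *
from go import O,A
w=np.load("w1.npy"); c=cam("wrist",{'eef_pos':w[:3],'tcp_rot':w[3:]})
u=np.array([np.cos(A),np.sin(A)]); v=np.array([-u[1],u[0]])
def s(n,px,z):
    P=unproj(c,px,z)[:,:2]-O; print(n,(1e3*np.c_[P@u,P@v]).round(1).tolist())
s("tray BL BR TR",[[227,131],[401,144],[420,9]],.02)
s("key",[[75,116]],.067); s("guide",[[195,133]],.015); s("bridge corner",[[155,149]],.045);s("mouth edge",[[142,20]],.045)
s("slidebox",[[42,275],[150,240],[160,275]],.034); s("purple",[[408,287],[500,157]],.02)
E
```

```text
tray BL BR TR [[-108.2, 72.0], [-257.6, 81.9], [-265.5, -21.9]]
key [[-8.0, 59.1]]
guide [[-79.3, 74.1]]
bridge corner [[-55.0, 84.8]]
mouth edge [[-56.5, -8.3]]
slidebox [[66.5, 200.4], [-36.6, 165.9], [-41.7, 199.8]]
purple [[-273.6, 217.2], [-344.7, 92.5]]
```

```bash
sed -i 's/O=np.array(\[.5508,.0512\])/O=np.array([.5508,.0497])/' go.py
python3 -m jog '{"travel":[[0.04,0,0.7],[0.04,0,0.7],[0.04,0,0.7],[0.04,0,0.7],[0.04,0,0.7],[0.04,0,0.75],[0.04,0,0.76],[0.04,0,0.76]],"yaw":[0,0,0,0,0,0,0,0],"grip":[0.2,0.2,0.2,0.2,0.2,0.2,0.2,0.2]}'
python3 go.py -186 66 3 -90
```

```text
t: 2.6
eef_pos: [0.4059, -0.1199, 0.0025]
tcp_rot: [-3.133, 0.229, 0.004]
wrist_force: [-0.4, 0.3, 0.5]
gripper_width: 0.0684
grasp_force: 0.0
t 2.6 at [-188.8  118.9    2.5] yaw -90.1 tilt z [-0.003  0.    -1.   ] F [-0.4  0.3  0.5] w 0.0684 j [-0.31  0.39  2.19 -0.    0.56  1.4 ]
travel [ 0.1764 -0.0094 -0.0022] yaw -0.0006
```

```bash
python3 -m jog '{"travel":[[0.03,0,0],[0.06,0,0],[0.08,0,0],[0.09,0,0],[0.1,0,0],[0.11,0,0],[0.12,0,0],[0.13,0,0]],"yaw":[0,0,0,0,0,0,0,0],"grip":[0.2,0.2,0.2,0.2,0.2,0.2,0.2,0.2]}'
python3 -m jog '{"travel":[[0.01,0,0],[0.02,0,0],[0.03,0,0],[0.035,0,0],[0.04,0,0],[0.04,0,0]],"yaw":[0,0,0,0,0,0],"grip":[0.2,0.2,0.2,0.2,0.2,0.2]}'
python3 go.py -186 66 3 -90
python3 - <<'E'
from h import *
o=r.get_obs(); im=r.snapshot("wrist"); cv2.imwrite("pics/w2.png",im[:,:,::-1])
E
```

```text
t: 3.27
eef_pos: [0.4453, -0.1236, 0.0034]
tcp_rot: [3.134, -0.224, -0.001]
wrist_force: [-2.6, 0.2, 0.7]
gripper_width: 0.0686
grasp_force: 0.9
t: 3.77
eef_pos: [0.4578, -0.1255, 0.0033]
tcp_rot: [3.133, -0.224, 0.001]
wrist_force: [0.0, 0.1, 0.9]
gripper_width: 0.0684
grasp_force: 0.4
t 3.77 at [-186.8   66.8    3.3] yaw -89.9 tilt z [ 0.001 -0.    -1.   ] F [0.  0.1 0.9] w 0.0684 j [-0.29  0.44  2.08 -0.    0.62  1.42]
travel [ 0.0026 -0.0028  0.0008] yaw 0.0013
```

View pics/w2.png

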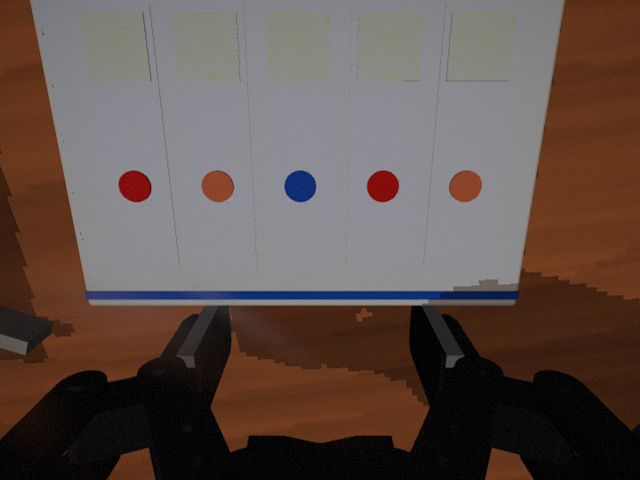

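```bash
python3 -m jog '{"travel":[[-0.06,0,0],[-0.1,0,-0.1],[-0.1,0,-0.24],[-0.1,0,-0.35],[-0.1,0,-0.35],[-0.1,0,-0.35],[-0.1,0,-0.35],[-0.1,0,-0.35]],"yaw":[0,0,0,-0.4,-0.4,-0.4,-0.4,-0.4],"grip":[0.2,0.2,0.2,0.2,0.2,0.2,0.2,0.2]}'
python3 go.py -310 0 110 0
python3 - <<'E'
from h import *
from go import O,A
im=r.snapshot("top"); c=cam("top")
u=np.array([np.cos(A),np.sin(A)]); v=np.array([-u[1],u[0]])
for d in r.silhouettes("tray","top"):
    cn=max(cv2.findContours(d['region'].astype(np.uint8),0,1)[0],key=cv2.contourArea); b=cv2.boxPoints(cv2.minAreaRect(cn))
    P=unproj(c,b,.02)[:,:2]-O; print(round(d['p'],2),im[d['region']].mean(0).round(),(1e3*np.c_[P@u,P@v]).round(1).tolist())
E
```

```text
t: 4.48
eef_pos: [0.4283, -0.1214, 0.1089]
tcp_rot: [3.047, 0.759, 0.004]
wrist_force: [0.4, -0.1, 0.2]
gripper_width: 0.0681
grasp_force: 0.0
t 4.48 at [-187.    96.5  108.9] yaw -53.7 tilt z [ 0.003 -0.001 -1.   ] F [ 0.4 -0.1  0.2] w 0.0681 j [-0.3   0.24  2.03  0.    0.87  0.78]
travel [ 0.0168  0.5208 -0.0027] yaw -0.597
0.92 [129.  81. 143.] [[343.3, -176.5], [263.0, -311.8], [165.9, -241.5], [247.2, -109.8]]
0.89 [128.  79. 142.] [[-58.9, -153.6], [-71.5, -268.7], [-222.0, -247.5], [-206.3, -133.8]]
0.73 [196. 128.  77.] [[263.6, 339.5], [133.5, 243.9], [62.6, 331.3], [191.1, 423.6]]
0.62 [108.  72. 119.] [[-379.2, 248.7], [-371.3, 108.5], [-436.4, 101.2], [-442.4, 241.6]]
0.57 [194. 190. 198.] [[-101.9, 56.6], [-105.5, -56.1], [-156.0, -54.3], [-151.3, 58.2]]
```

```bash
python3 -m jog '{"travel":[[0.02,0.5,0],[0.02,0.52,0],[0.02,0.52,0],[0.02,0.52,0],[0.02,0.52,0],[0.02,0.52,0],[0.02,0.52,0],[0.02,0.52,0]],"yaw":[-0.3,-0.6,-0.6,-0.6,-0.6,-0.6,-0.6,-0.6],"grip":[0.2,0.2,0.2,0.2,0.2,0.2,0.2,0.2]}'
python3 go.py -310 0 3 0
python3 - <<'E'
from h import *
from go import O,A
o=r.get_obs(); im=r.snapshot("wrist"); cv2.imwrite("pics/w3.png",im[:,:,::-1])
np.save("w3.npy",np.r_[o['eef_pos'],o['tcp_rot']])
E
```

```text
t: 5.25
eef_pos: [0.5055, -0.2571, 0.108]
tcp_rot: [2.376, 2.054, 0.0]
wrist_force: [0.6, -0.6, 0.1]
gripper_width: 0.0678
grasp_force: 0.0
t 5.25 at [-310.1    0.5  108. ] yaw -0.0 tilt z [ 0. -0. -1.] F [ 0.6 -0.6  0.1] w 0.0678 j [-0.49  0.41  1.76  0.    0.97 -0.35]
travel [0.0005 0.0016 0.3499] yaw -0.0002
```

View pics/w3.png

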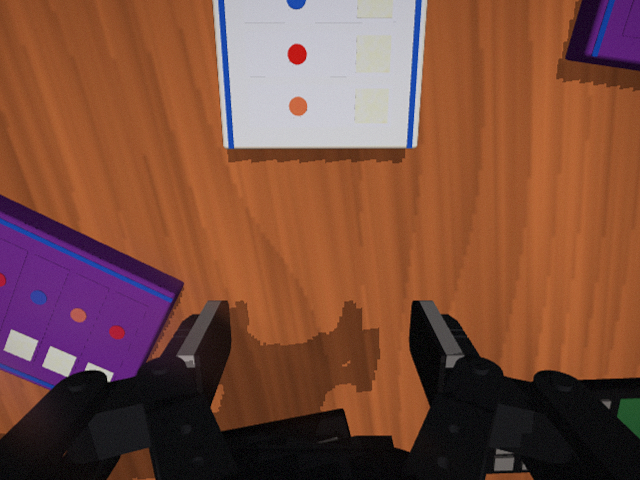

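```bash
python3 - <<'E'
from h import *
from go import O,A
w=np.load("w3.npy"); c=cam("wrist",{'eef_pos':w[:3],'tcp_rot':w[3:]})
u=np.array([np.cos(A),np.sin(A)]); v=np.array([-u[1],u[0]])
def s(n,px,z):
    P=unproj(c,px,z)[:,:2]-O; print(n,(1e3*np.c_[P@u,P@v]).round(1).tolist())
s("tray rear",[[225,148],[417,148]],.02);s("tray sides",[[215,5],[427,5]],.02)
s("purple",[[183,283]],.02)
s("stapler",[[345,412]],.04)
s("calc",[[580,380]],.016)
E
```

```text
tray rear [[-254.8, 53.4], [-254.8, -55.0]]
tray sides [[-183.1, 53.3], [-183.1, -54.8]]
purple [[-338.1, 85.7]]
stapler [[-419.6, -16.4]]
calc [[-413.8, -181.1]]
```

```bash
python3 -m jog '{"travel":[[0.08,0,0.1],[0.08,0,0.2],[0.08,0,0.3],[0.08,0,0.34],[0.08,0,0.35],[0.08,0,0.35]],"yaw":[0,0,0,0,0,0],"grip":[0.2,0.2,0.2,0.2,0.2,0.2]}'
python3 -m jog '{"travel":[[0.02,0,0],[0.04,0,0],[0.06,0,0],[0.085,0,0],[0.11,0,0],[0.135,0,0],[0.16,0,0],[0.18,0,0]],"yaw":[0,0,0,0,0,0,0,0],"grip":[0.2,0.2,0.2,0.2,0.2,0.2,0.2,0.2]}'
python3 -m jog '{"travel":[[0.02,0,0],[0.04,0,0],[0.06,0,0],[0.08,0,0],[0.1,0,0],[0.12,0,0],[0.14,0,0],[0.15,0,0]],"yaw":[0,0,0,0,0,0,0,0],"grip":[0.2,0.2,0.2,0.2,0.2,0.2,0.2,0.2]}'
python3 go.py -106 0 3 0
python3 - <<'E'
from h import *
from go import O,A
o=r.get_obs(); im=r.snapshot("wrist"); cv2.imwrite("pics/w4.png",im[:,:,::-1])
np.save("w4.npy",np.r_[o['eef_pos'],o['tcp_rot']])
E
```

```text
t: 5.8
eef_pos: [0.5085, -0.2327, 0.0025]
tcp_rot: [-2.379, -2.049, 0.001]
wrist_force: [-0.0, -0.3, 0.2]
gripper_width: 0.0684
grasp_force: 0.0
t: 6.47
eef_pos: [0.5169, -0.1786, 0.0036]
tcp_rot: [2.377, 2.053, 0.0]
wrist_force: [-0.8, -2.7, 2.2]
gripper_width: 0.0683
grasp_force: 1.2
t: 7.13
eef_pos: [0.5231, -0.1341, 0.0033]
tcp_rot: [-2.377, -2.054, 0.0]
wrist_force: [-0.3, -3.2, 1.2]
gripper_width: 0.0683
grasp_force: 1.2
t 7.13 at [-185.9    0.8    3.3] yaw -0.1 tilt z [-0.  0. -1.] F [-0.3 -3.2  1.2] w 0.0683 j [-0.27  0.51  1.93  0.    0.7  -0.13]
travel [0.2663 0.0026 0.0009] yaw -0.0006
```

View pics/w4.png

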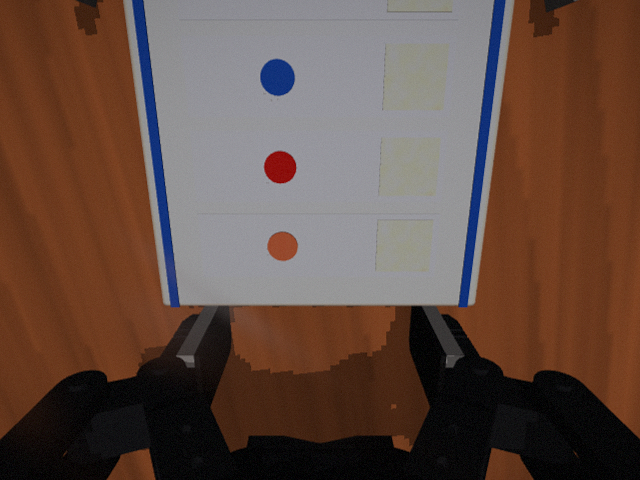

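```bash
python3 -m jog '{"travel":[[0.02,0,0],[0.05,0,0],[0.08,0,0],[0.11,0,0],[0.14,0,0],[0.17,0,0],[0.19,0,0],[0.2,0,0]],"yaw":[0,0,0,0,0,0,0,0],"grip":[0.2,0.2,0.2,0.2,0.2,0.2,0.2,0.2]}'
python3 -m jog '{"travel":[[0.01,0,0],[0.02,0,0],[0.03,0,0],[0.035,0,0],[0.04,0,0],[0.04,0,0]],"yaw":[0,0,0,0,0,0],"grip":[0.2,0.2,0.2,0.2,0.2,0.2]}'
python3 go.py -106 0 3 0
```

```text
t: 7.85
eef_pos: [0.5319, -0.0743, 0.0032]
tcp_rot: [-2.376, -2.054, 0.0]
wrist_force: [-0.3, -1.5, 0.1]
gripper_width: 0.068
grasp_force: 0.6
t: 8.35
eef_pos: [0.5337, -0.0635, 0.0033]
tcp_rot: [-2.378, -2.053, -0.0]
wrist_force: [-0.5, -0.1, 0.2]
gripper_width: 0.0681
grasp_force: 0.0
t 8.35 at [-114.5    0.6    3.3] yaw -0.1 tilt z [ 0.  0. -1.] F [-0.5 -0.1  0.2] w 0.0681 j [-0.14  0.51  1.93  0.    0.7   0.01]
travel [0.0285 0.002  0.0011] yaw -0.001
```

Creep in small steps until the force rises.

```bash
python3 -m jog '{"travel":[[0.003,0,0],[0.006,0,0],[0.009,0,0],[0.012,0,0]],"yaw":[0,0,0,0],"grip":[0.2,0.2,0.2,0.2]}'|grep -E "pos|wrist"
python3 -m jog '{"travel":[[0.002,0,0],[0.004,0,0],[0.006,0,0],[0.008,0,0]],"yaw":[0,0,0,0],"grip":[0.2,0.2,0.2,0.2]}'|grep -E "pos|wrist"
python3 -m jog '{"travel":[[0.002,0,0],[0.004,0,0],[0.006,0,0]],"yaw":[0,0,0],"grip":[0.2,0.2,0.2]}'|grep -E "pos|wrist"
python3 go.py -106 0 3 0
```

```text
eef_pos: [0.5342, -0.0602, 0.0034]
wrist_force: [0.4, -1.4, 0.5]
eef_pos: [0.5346, -0.0578, 0.0034]
wrist_force: [-0.7, -1.8, 0.6]
eef_pos: [0.5348, -0.056, 0.0033]
wrist_force: [-0.1, -1.7, 0.6]
t 9.27 at [-106.9    0.6    3.3] yaw -0.1 tilt z [ 0. -0. -1.] F [-0.1 -1.7  0.6] w 0.0684 j [-0.13  0.51  1.93 -0.    0.7   0.02]
travel [0.003  0.0019 0.001 ] yaw -0.0008
```

```bash
for i in 1; do python3 -m jog '{"travel":[[0.002,0,0],[0.004,0,0],[0.006,0,0]],"yaw":[0,0,0],"grip":[0.2,0.2,0.2]}'|grep -E "pos|wrist"; done
python3 -m jog '{"travel":[[0.002,0,0],[0.004,0,0],[0.004,0,0]],"yaw":[0,0,0],"grip":[0.2,0.2,0.2]}'|grep -E "pos|wrist"
python3 go.py -106 0 3 0
```

```text
eef_pos: [0.5349, -0.0548, 0.0033]
wrist_force: [-0.7, -6.9, 0.5]
eef_pos: [0.5347, -0.0546, 0.0033]
wrist_force: [-3.5, -10.5, 1.6]
t 9.77 at [-105.6    0.8    3.3] yaw -0.0 tilt z [-0.001 -0.002 -1.   ] F [ -3.5 -10.5   1.6] w 0.0683 j [-0.12  0.51  1.93 -0.    0.7   0.03]
travel [-0.0014  0.0028  0.0011] yaw -0.0005
```

```bash
python3 -m jog '{"travel":[[-0.01,0,0],[-0.05,0,0],[-0.1,0,0],[-0.1,0,-0.1],[-0.1,0,-0.25],[-0.1,0,-0.4],[-0.1,0,-0.45],[-0.1,0,-0.45]],"yaw":[0,0,0,0,0,0,0,0],"grip":[0.2,0.2,0.2,0.2,1,1,1,1]}'
python3 go.py -6 60 120 0
python3 - <<'E'
from h import *
from go import O,A
o=r.get_obs(); im=r.snapshot("wrist"); cv2.imwrite("pics/w5.png",im[:,:,::-1])
np.save("w5.npy",np.r_[o['eef_pos'],o['tcp_rot']])
E
```

```text
t: 10.43
eef_pos: [0.5342, -0.0836, 0.144]
tcp_rot: [2.371, 2.047, 0.012]
wrist_force: [-0.2, -0.2, 0.4]
gripper_width: 0.0203
grasp_force: 0.0
t 10.43 at [-134.3   -2.8  144. ] yaw -0.1 tilt z [ 0.012 -0.002 -1.   ] F [-0.2 -0.2  0.4] w 0.0203 j [-0.18  0.33  1.78  0.    1.01 -0.03]
travel [ 0.4273 -0.211   0.0775] yaw -0.001
```

View pics/w5.png

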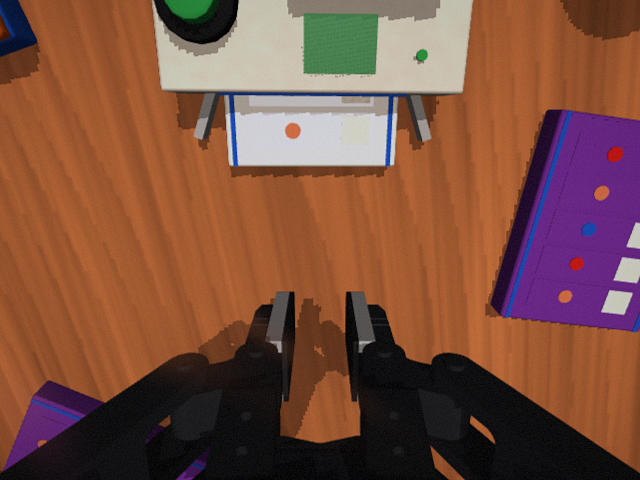

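```bash
python3 -m jog '{"travel":[[0.1,-0.1,0],[0.2,-0.2,0],[0.3,-0.21,0],[0.42,-0.21,0.1],[0.425,-0.21,0.1],[0.425,-0.21,0.1],[0.425,-0.21,0.1]],"yaw":[0,0,0,0,0,0,0],"grip":[1,1,1,1,1,1,1]}'
python3 go.py -6 60 70 0
python3 - <<'E'
from h import *
from go import O,A
o=r.get_obs(); im=r.snapshot("wrist"); cv2.imwrite("pics/w6.png",im[:,:,::-1])
u=np.array([np.cos(A),np.sin(A)]); v=np.array([-u[1],u[0]]); c=cam("wrist",o)
g=((im[:,:,1].astype(int)>im[:,:,0]+30)&(im[:,:,1]>im[:,:,2]+30)).astype(np.uint8)
n,l,s,ce=cv2.connectedComponentsWithStats(g)
for i in range(1,n):
    if s[i,4]>100: print(s[i],(1e3*np.array([(unproj(c,ce[i],.067)[0,:2]-O)@k for k in(u,v)])).round(1))
E
```

```text
t: 11.07
eef_pos: [0.4863, 0.0524, 0.1071]
tcp_rot: [-2.376, -2.054, 0.004]
wrist_force: [-0.2, 0.3, 0.3]
gripper_width: -0.0004
grasp_force: 0.0
t 11.07 at [ -6.7  64.2 107.1] yaw -0.0 tilt z [-0.003 -0.001 -1.   ] F [-0.2  0.3  0.3] w -0.0004 j [ 0.08  0.31  1.93 -0.    0.9   0.23]
travel [0.0024 0.0143 0.1237] yaw -0.0002
[ 304  236   51   53 2101] [-1.5 59. ]
[ 426  262   78   49 3522] [-14.   -7.9]
```

View pics/w6.png

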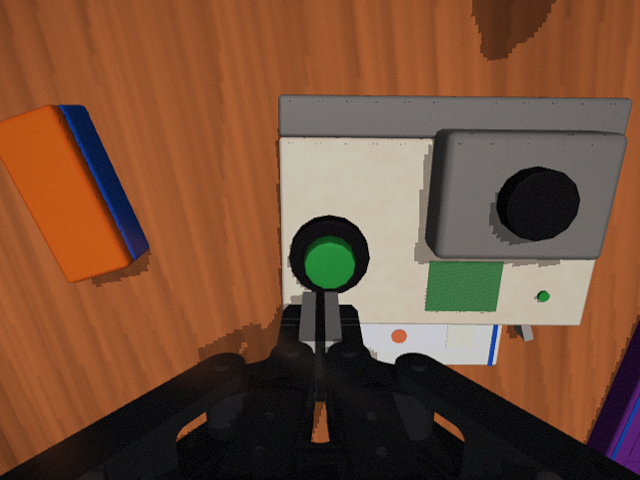

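```bash
python3 -m jog '{"travel":[[0.006,0.017,0.03],[0.006,0.017,0.08],[0.006,0.017,0.11],[0.006,0.017,0.12],[0.006,0.017,0.12]],"yaw":[0,0,0,0,0],"grip":[1,1,1,1,1]}'|grep -E "pos|wrist"
python3 -m jog '{"travel":[[0,0,0.005],[0,0,0.01],[0,0,0.015],[0,0,0.02],[0,0,0.025],[0,0,0.025]],"yaw":[0,0,0,0,0,0],"grip":[1,1,1,1,1,1]}'|grep -E "pos|wrist"
python3 go.py -5 59 60 0
```

```text
eef_pos: [0.4919, 0.053, 0.0714]
wrist_force: [-0.3, -0.4, -0.0]
eef_pos: [0.4927, 0.0536, 0.0649]
wrist_force: [0.3, -0.3, 2.2]
t 12.03 at [-4.5 58.1 64.9] yaw -0.1 tilt z [ 0.001 -0.    -1.   ] F [ 0.3 -0.3  2.2] w 0.0 j [ 0.09  0.37  1.97 -0.    0.8   0.23]
travel [-0.0017 -0.0031  0.0165] yaw -0.0007
```

```bash
python3 -m jog '{"travel":[[0,0,0.004],[0,0,0.008],[0,0,0.012],[0,0,0.015],[0,0,0.015]],"yaw":[0,0,0,0,0],"grip":[1,1,1,1,1]}'|grep -E "pos|wrist"
python3 -m jog '{"travel":[[0,0,0.003],[0,0,0.005],[0,0,0.005]],"yaw":[0,0,0],"grip":[1,1,1]}'|grep -E "pos|wrist"
```

```text
eef_pos: [0.4927, 0.0537, 0.061]
wrist_force: [-0.9, -1.0, 6.8]
eef_pos: [0.4928, 0.0537, 0.0608]
wrist_force: [-3.4, -1.3, 18.8]
```

```bash
python3 -m jog '{"travel":[[0,0,-0.01],[0,0,-0.04],[0,0,-0.15],[0,0,-0.3],[0,0,-0.45],[-0.2,0,-0.5],[-0.4,0,-0.5],[-0.4,0,-0.5]],"yaw":[0,0,0,0,0,0,0,0],"grip":[1,1,1,1,1,1,1,1]}'
python3 -m jog '{"travel":[[0,0,0],[0,0,0]],"yaw":[0,0],"grip":[1,1]}'|grep -E "pos|wrist"
python3 - <<'E'
from h import *
from go import O,A
o=r.get_obs(); im=r.snapshot("wrist"); cv2.imwrite("pics/w7.png",im[:,:,::-1]); np.save("w7.npy",np.r_[o['eef_pos'],o['tcp_rot']])
E
```

```text
t: 13.37
eef_pos: [0.4748, -0.0659, 0.2104]
tcp_rot: [2.374, 2.055, 0.002]
wrist_force: [0.7, -0.6, -0.7]
gripper_width: -0.0003
grasp_force: 0.0
eef_pos: [0.4743, -0.0665, 0.2089]
wrist_force: [1.1, 0.5, 0.3]
```

View pics/w7.png

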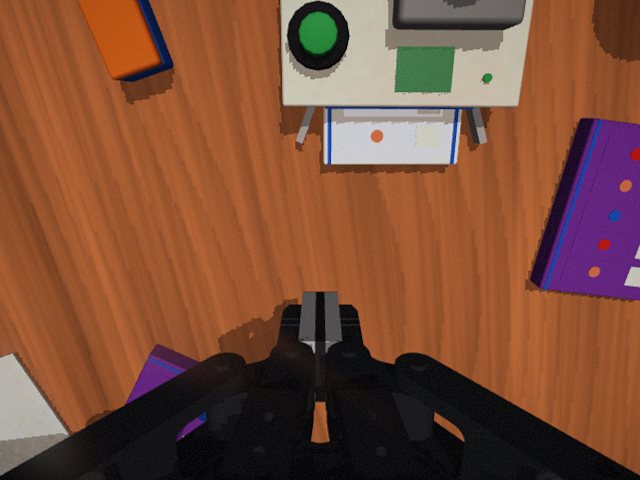

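```bash
python3 - <<'E'
from h import *
from go import O,A
w=np.load("w7.npy"); c=cam("wrist",{'eef_pos':w[:3],'tcp_rot':w[3:]})
u=np.array([np.cos(A),np.sin(A)]); v=np.array([-u[1],u[0]])
for px,z in ([[324,163],[457,163]],.02),([[300,143],[483,143]],.015),([[281,106],[519,106]],.045):
    P=unproj(c,px,z)[:,:2]-O; print((1e3*np.c_[P@u,P@v]).round(1).tolist())
E
```

```text
[[-93.0, 54.7], [-93.5, -54.4]]
[[-77.3, 74.3], [-78.0, -75.8]]
[[-48.2, 86.1], [-49.0, -86.9]]
```

The tray's rear edge sits at about -94 mm (nominal -95), centred and square.

```bash
python3 -c "
from workcell import r
print(r.hand_in())"
```

```text
the job is handed in; nothing more can be done
None
```

The tray is fully home against the back stop, with about 10 N of contact force at the end. The green key was then pressed to the bottom of its travel and released, the arm was withdrawn clear of everything, and the job was handed in at about 14 s of robot time; I saw nothing else on the desk disturbed.

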